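Route the test pressure to the copper elbow

TASK

Line up the calibration bench: with one fingertip push the pointed arm of the three-way selector valve round until it points straight at the outlet carrying the copper elbow, and only then push the round-ended arm of the supply cock round until it lies in line with its pipe. Just push the arms, without gripping or forcing them; leave the loose gauges, weight and ring where they are, and finish clear of everything.

Things in the scene. Friction and masses are not known exactly. Their poses are not given: they have to be found in the camera images.
- manifold: Three-way selector valve of dark iron, fixed to the bench. Origin on the bench, on the arm's vertical turning axis; +x runs along the middle limb, roughly away from the robot. Three low pipe limbs (29 mm high) run to round bosses 40 mm high, 42 mm diameter, 165 mm from the axis, at -57, 0 and +57 degrees about z. They carry elbow, gauge and cap in any order.
- gauge: Round black bakelite pressure gauge, dial up, 60 mm diameter, fixed on one of the three bosses, its top 88 mm above the bench. Origin at the middle of its foot, on the boss.
- cap: Steel hexagon blanking cap, 32 mm across, fixed on one of the three bosses, its top 66 mm above the bench. Origin at the middle of its foot, on the boss.
- selector_hub (a point): Point on the selector arm's vertical turning axis, at mid-height of the arm, 64 mm above the bench.
- selector_tip (a point): Point of the selector's steel arm, 115 mm from the axis, 64 mm above the bench; x axis outward along the arm, z up. The arm is a level bar 14 mm wide, 20 mm high (54 to 74 mm above the bench) from the 40 mm round hub to 95 mm from the axis, then tapers. Open air below it down to the limbs. It stays where it is left; turning it takes 2 to 3 N sideways at 85 mm from the axis.
- selector (a joint): Angle of the selector arm about the upward vertical (rad, anticlockwise from above is positive). 0 = along the manifold's +x, over the middle limb; runs from -1.5 to 1.5; starts between the middle limb and the one at +57 degrees.
- elbow_foot (a point): Copper pipe elbow, fixed on one of the three bosses: this point is on the axis of its upright leg, 64 mm above the bench (leg 22 mm diameter, collars 29 mm). Its level leg runs out away from the robot, 54 mm long; top 95 mm above the bench.
- cock: Supply cock of dark iron, fixed to the bench. Origin on the bench on its arm's vertical turning axis; its straight pipe (22 mm diameter, axis 20 mm above the bench, end nuts 34 mm across) runs along its x axis from -100 to +132 mm; +x points away from the robot or nearly so. Body 56 mm diameter and 46 mm high.
- supply_hub (a point): Point on the supply arm's vertical turning axis, 64 mm above the bench.
- supply_tip (a point): Rounded end of the supply cock's steel arm, 115 mm from its turning axis, 64 mm above the bench. The arm is a straight level bar 14 mm wide and 20 mm high (54 to 74 mm above the bench), ending in an upright round 24 mm across. Hub, air below and friction as for the selector; it stays where it is left.
- supply (a joint): Angle of the supply arm (rad, anticlockwise from above is positive). 0 = shut: the arm lies square across the pipe, towards the cock's -y (the robot's right). 1.57 = open: the arm lies over the pipe, towards the cock's +x. End stops at 0 and 1.62; starts at 0 to 0.25.
- plug_a: Bystander: plug gauge, nose 32 mm diameter, 70 mm tall, standing loose on the bench on its nose, knurled 18 mm handle up. Origin at the centre of its underside.
- plug_b: Bystander: plug gauge, nose 26 mm diameter, 70 mm tall, standing loose on the bench on its nose, knurled 18 mm handle up. Origin at the centre of its underside.
- plug_c: Bystander: plug gauge, nose 29 mm diameter, 70 mm tall, standing loose on the bench on its nose, knurled 18 mm handle up. Origin at the centre of its underside.
- weight: Bystander: squat dark iron deadweight, 68 mm diameter, 55 mm tall with a small knob, loose on the bench. Origin at the centre of its underside.
- ring_gauge: Bystander: steel ring gauge lying flat, 58 mm diameter, 18 mm high, loose. Origin at the centre of its underside.

How it is judged:
By the outcome, as a careful person would: the job done as asked, in the order asked, and still so for the second after the job is handed in, with the robot touching nothing.
It also fails if it takes over 58 s, if anything falls off the work surface, if the arm or the gripper's body presses on something with over 40 N, if the wrist force passes 120 N, or if a joint passes its speed limit or range.

ROBOT

A 6-joint arm with a two-finger parallel gripper is mounted at the origin on the work surface. World frame = base frame: x ahead of the robot, y to its left, z up, the work surface at z = 0. Lengths are in m, angles in rad, forces in N, time in s.
With the tool pointing down it reaches from about 0.375 to 0.9 m from the base axis. Payload 3.1 kg.
Tool frame: the origin (TCP) lies at the very end of the fingers, on their centre line; the grasp point (between the pads) lies 19 mm behind it (manip.hold_point_z is the distance from the TCP to the grasp point, in m); y points along the fingers, z is the direction in which the jaws open and shut, and the axes are right-handed (so a half turn about y gives the same grasp; the last joint's range is limited). The gripper opens to 85 mm and grips with 20 to 120 N. Pads are 22 mm wide; open, the fingers measure 114 mm over their backs; the gripper's body (76 mm by 85 mm) begins 54 mm behind the grasp point. The pads swing forward as they close: fully open they stand 13 mm farther back than shut.
Start: joints at [-0.178, 0.527, 1.433, -0, 1.181, -0.178], TCP at [0.625, 0, 0.231] pointing down, gripper open.
Joint ranges: [-3.08, 3.08], [-0.75, 2.2], [0.22, 2.44], [-1.43, 4.57], [0, 2.65], [-2.85, 2.85]. Speed limits (rad/s): [2.79, 2.79, 3.14, 3.14, 3.14, 3.14].

INTERFACE

Orientations are given as a unit quaternion [x, y, z, w].
In Python, from station import manip, eyes, workorder gives the robot as it stands. The module is installed in compiled form; this text tells all that it offers.
- The arm moves only by the shell command python3 -m jog 'ROWS' [OPENING] [FORCE]. ROWS is JSON, a list of rows, each a list of 2 entries, a list of its own where there are three numbers: the shift along the tool's x, y, z in cm, then the turn about the tool's y in rad. A call has 1 to 20 rows; each row is the pose to reach, as a shift and turn from the pose commanded when the call began, along the tool's axes at that moment; what a row does not reach only later rows make up. A row lasts 1/12 s, in which the tool goes at most 41.7 mm and 7.16 degrees, less where a joint would pass 70% of its speed; a pose out of reach is approached as far as the arm can. A call with a gripper value outside its range is refused whole. OPENING is the finger opening in cm, from 0 to 8.54, set as the call begins (- or left out, the last holds). The fingers move at their own pace and stop on an object; FORCE is the grip in N (left out, the last holds). Time passes only in rows, so rows that repeat a pose let the fingers close. It gives the time, the measured TCP pose, the force and the opening at its end, in the units of the state.
- manip.sense(): the state, without advancing time (a new reading comes with each control period).
- eyes.snapshot(name): name is "scene" or "side" or "wrist"; returns a dict with "frame" (400x640x3 uint8, red, green, blue), "vfov" (degrees; the focal length in pixels is half the picture's height over the tangent of half this angle, whatever the lens; pixels are square), "cx", "cy" (the principal point, pixels), "rvec" (rotation vector, rad) and "tvec" (3), from world to camera coordinates, as OpenCV has them. Camera axes: x right, y down, z forward; pixel columns grow to the right and rows downward; lengths in m; the calibration is good to about 2 mm. A picture is of the moment at which its call begins. There is no depth.
- workorder.sign_off(): hands the job in, once; it reports no verdict.
The state is a dict: "t": time; "q": joint angles; "qd": joint speeds; "tau": joint torques, N m; "tcp_pos": TCP position; "tool_rot": TCP orientation; "force": force on the tool from outside, world axes, zero at the start; "ft_torque": the same for the moment, N m; "finger_gap": opening from 0.0 (shut) to 1.0 (fully open).
Only numpy, scipy, OpenCV 4.12 (cv2) and the standard library are available. Lean on these libraries where they do the work, as an engineer would, in place of code of your own. Each camera call takes 0.05 s, during which the arm holds its last target. There are 200 camera calls.

## Working session

There is one attempt and no reset: what is moved stays moved. The work goes in short steps, Python scripts to look and compute and a shell command to move; the robot and the scene stay as the last step left them, time stands still between calls to the robot, and variables do not carry over. Pictures are saved under pics/ and viewed, about 8 in all and at most 12, crops included, and the job is handed in when it is done.

```bash
mkdir -p pics; cat > h.py <<'E'
import numpy as np, cv2
from station import manip, eyes, workorder
from scipy.spatial.transform import Rotation as R
def snap(n,f):
    s=eyes.snapshot(n); cv2.imwrite('pics/'+f,s['frame'][:,:,::-1])
    np.savez('pics/'+f+'.npz',**s); return s
def cam(s):
    f=200/np.tan(np.radians(float(s['vfov']))/2)
    K=np.array([[f,0,s['cx']],[0,f,s['cy']],[0,0,1]],float)
    return K,cv2.Rodrigues(np.array(s['rvec'],float))[0],np.array(s['tvec'],float)
def ray(s,u,v,z):
    K,Rm,t=cam(s); d=Rm.T@np.linalg.solve(K,[u,v,1]); c=-Rm.T@t
    return c+d*(z-c[2])/d[2]
def proj(s,p):
    K,Rm,t=cam(s); q=K@(Rm@np.array(p)+t); return q[:2]/q[2]
E
python3 - <<'E'
from h import *
for n in('scene','side','wrist'):
    s=snap(n,n+'0.png'); K,Rm,t=cam(s); print(n,K[0,0],-Rm.T@t)
a=manip.sense(); print(a['t'],a['tcp_pos'],a['tool_rot'],a['force'],R.from_quat(a['tool_rot']).as_matrix(),manip.hold_point_z)
E
```

```text
scene 423.70011124664546 [1.07436796 0.45342282 0.77714713]
side 414.7308176540163 [0.27991224 0.74969471 0.59898911]
wrist 316.2022063015777 [0.624635   0.06883872 0.37446069]
0.15 [6.24451750e-01 1.46236247e-04 2.30555297e-01] [-0.50034394  0.5004779  -0.49950714  0.49967033] [ 0.02705155 -0.20563103  0.71238067] [[ 2.89782585e-05 -1.64436501e-03  9.99998648e-01]
 [-9.99999955e-01  2.97117728e-04  2.94668671e-05]
 [-2.97165780e-04 -9.99998604e-01 -1.64435632e-03]] 0.0187
```

View pics/scene0.png

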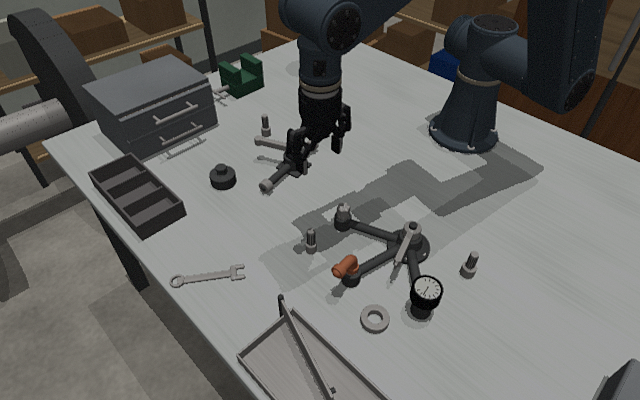

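View pics/side0.png

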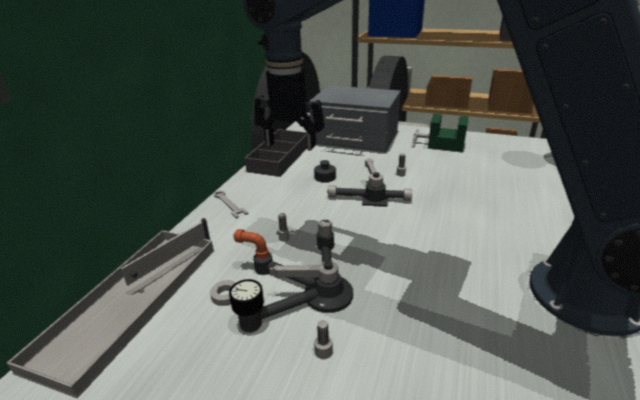

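The scene view has the selector hub near (412,230), the copper elbow on the middle boss (345,267), the gauge on the +57 side (427,290) and the cap at (343,213). The selector arm tip is near (398,268). The cock is behind the gripper near (300,160); the side view shows it at (375,185). I'll zoom in for pixel positions.

```bash
python3 - <<'E'
import cv2
a=cv2.imread('pics/scene0.png');b=cv2.imread('pics/side0.png')
c=a[190:330,290:490]; cv2.imwrite('pics/z1.png',cv2.resize(c,None,fx=4,fy=4,interpolation=cv2.INTER_CUBIC))
d=b[145:305,220:420]
d=cv2.convertScaleAbs(d,alpha=1.4); cv2.imwrite('pics/z2.png',cv2.resize(d,None,fx=3.7,fy=3.7,interpolation=cv2.INTER_CUBIC))
E
```

```text
(no output)
```

View pics/z1.png

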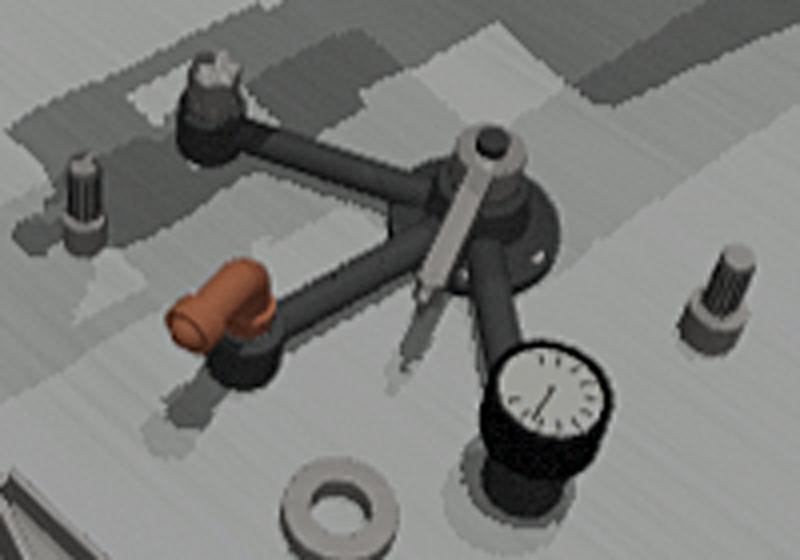

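View pics/z2.png

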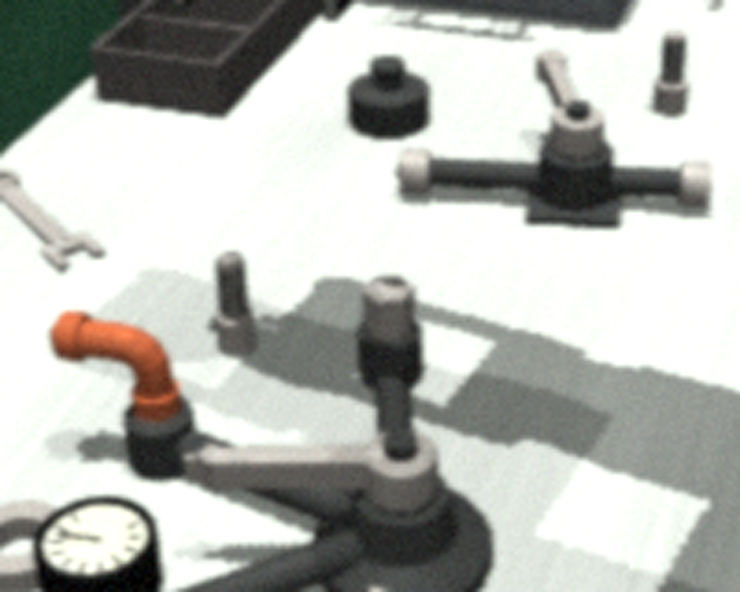

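Crops (picture scale 4 and 3.7): selector hub screw at (492,142), arm tip about (421,290), gauge dial centre (553,395), cap top (218,72), elbow collar about (255,315). In the side crop: cock nuts (413,172) and (697,183), hub screw (578,108), supply arm end (552,62), and plug gauge (672,75) near the cock.

```bash
python3 - <<'E'
from h import *
S=np.load('pics/scene0.png.npz');D=np.load('pics/side0.png.npz')
a=lambda x,y,z:ray(S,290+x/4-.4,190+y/4-.4,z)[:2]
b=lambda x,y,z:ray(D,220+x/3.7-.4,145+y/3.7-.4,z)[:2]
np.set_printoptions(precision=4,suppress=True)
h=a(491,150,.078);g=a(553,395,.088);c=a(218,72,.066);t=a(422,287,.069)
print('hub',h,b(402,452,.078),'g',g,'cap',c,'tip',t,b(190,462,.069))
for n,p in(('g',g),('cap',c),('tip',t)):print(n,np.hypot(*(p-h)),np.degrees(np.arctan2(*(p-h)[::-1])))
e=a(252,325,.045);e2=b(158,403,.045);print('elb',e,e2,np.hypot(*(e-h)),np.degrees(np.arctan2(*(e-h)[::-1])))
n1=b(413,172,.02);n2=b(697,183,.02);hh=b(577,118,.078);tt=b(552,62,.074)
print('cock',n1,n2,hh,tt,np.degrees(np.arctan2(*(n1-n2)[::-1])),np.hypot(*(n1-n2)),np.hypot(*(tt-hh)),np.degrees(np.arctan2(*(tt-hh)[::-1])))
print('plugs b',a(84,165,.07),b(230,260,.07),'right',a(740,255,.07),'cockplug',b(674,38,.07),'weight',b(388,85,.05),'ring',a(340,500,.018))
# arm-mid-line direction from edges, scene
E
```

```text
hub [0.4944 0.1601] [0.4869 0.163 ] g [0.6075 0.2787] cap [0.5499 0.0072] tip [0.589  0.1882] [0.5947 0.1946]
g 0.16386482202484748 46.35642506814128
cap 0.16268573647003173 -70.05576526649462
tip 0.0986929749069872 16.531977523634442
elb [0.6558 0.1323] [0.6495 0.1274] 0.16379061919816118 -9.795983437402482
cock [ 0.6068 -0.2163] [ 0.3983 -0.2622] [ 0.4847 -0.2299] [ 0.5266 -0.3247] 12.415086354004222 0.21355560755860437 0.10358932283543969 -66.18364664655239
plugs b [0.6575 0.007 ] [0.6547 0.009 ] right [0.4531 0.2928] cockplug [ 0.4443 -0.4049] weight [ 0.6536 -0.295 ] ring [0.6871 0.2223]
```

```bash
python3 -m jog '[[[-3,-1,-1.5],0],[[-6,-2,-3],0],[[-9,-2,-5],0],[[-12,-2,-6.5],0],[[-12,-2,-6.5],0],[[-12,-2,-6.5],0],[[-12,-2,-6.5],0],[[-12,-2,-6.5],0],[[-12,-2,-6.5],0],[[-12,-2,-6.5],0]]' 0 20
python3 - <<'E'
from h import *
s=snap('wrist','w1.png'); print(-cam(s)[1].T@cam(s)[2],cam(s)[1][2])
for p in((.49,.162,.064),(.65,.13,.064),(.61,.279,.088),(.55,.007,.066)): print(proj(s,p))
cv2.imwrite('pics/w1b.png',cv2.convertScaleAbs(cv2.imread('pics/w1.png'),alpha=1.4))
E
```

```text
t: 0.98
tcp_pos: [0.5606, 0.119, 0.2511]
tool_rot: [0.5, -0.5, 0.5, -0.5]
force: [0.1, -0.5, -0.6]
finger_gap: 0.001
[0.56069769 0.18774654 0.39509194] [-0.00142533 -0.2736047  -0.96184117]
[253.80720182 137.73644854]
[407.02797589 168.22818061]
[379.89184187   0.49982027]
[313.45930195 273.96146413]
```

View pics/w1b.png

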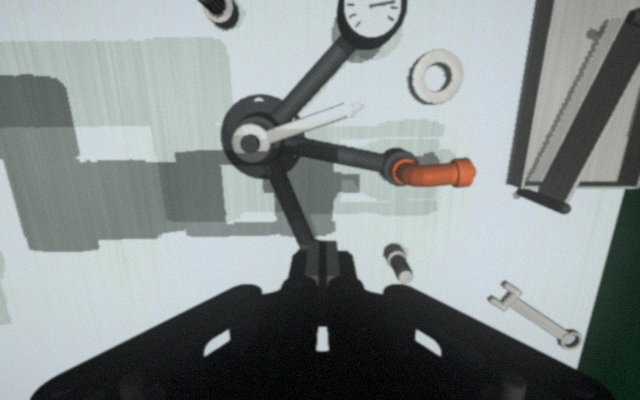

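The wrist view shows the hub screw at (249,142), the selector arm running up-right to about (345,110), the elbow collar at (400,170) on the middle boss and the gauge at (375,8). The view is clear, so one zoom for pixel precision.

```bash
python3 - <<'E'
import cv2
a=cv2.imread('pics/w1.png')[85:205,215:425]
a=cv2.convertScaleAbs(a,alpha=1.15)
cv2.imwrite('pics/z3.png',cv2.resize(a,None,fx=3.8,fy=3.8,interpolation=cv2.INTER_CUBIC))
E
```

```text
(no output)
```

View pics/z3.png

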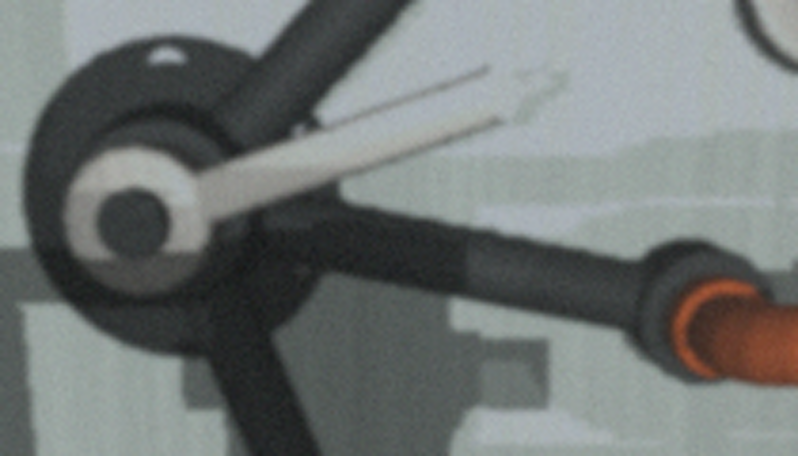

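```bash
python3 - <<'E'
from h import *
np.set_printoptions(precision=4,suppress=True)
W=np.load('pics/w1.png.npz')
a=lambda x,y,z:ray(W,215+x/3.8-.4,85+y/3.8-.4,z)[:2]
an=lambda p,q:np.degrees(np.arctan2(*(q-p)[::-1]))
print('hub',a(138,221,.078),a(134,222,.082))
print('arm edges',an(a(220,165,.074),a(488,67,.074)),an(a(215,219,.074),a(498,121,.074)))
print('limb',an(a(345,205,.025),a(640,262,.025)),an(a(330,265,.02),a(636,325,.02)))
h=a(138,221,.078)
for x,y,z in((488,67,.074),(498,121,.074)):
  p=a(x,y,z); print(p,np.hypot(*(p-h)),an(h,p))
e=a(722,335,.045);print('elb',e,np.hypot(*(e-h)),an(h,e))
g=ray(W,372,4,.088)[:2];print('g',g,np.hypot(*(g-h)),an(h,g))
E
```

```text
hub [0.4898 0.1582] [0.4897 0.1583]
arm edges 19.233368677150327 18.49261718237935
limb -10.907143217024295 -11.214033801465227
[0.5807 0.1964] 0.09856845735854568 22.81909980658214
[0.5835 0.1831] 0.0969066413967409 14.902287859959609
elb [0.6528 0.1216] 0.1670114419283691 -12.674228426678358
g [0.6034 0.2764] 0.1638730011249768 46.14532710420288
```

```bash
python3 -m jog '[[[-3,0,0],0.1],[[-6,0,-1],0.19],[[-9.2,0,-1.2],0.19],[[-9.2,3,-1.2],0.19],[[-9.2,6,-1.2],0.19],[[-9.2,9,-1.2],0.19],[[-9.2,12,-1.2],0.19],[[-9.2,14,-1.2],0.19],[[-9.2,16,-1.2],0.19],[[-9.2,18,-1.2],0.19],[[-9.2,19.3,-1.2],0.19],[[-9.2,19.3,-1.2],0.19],[[-9.2,19.3,-1.2],0.19]]'
python3 - <<'E'
from h import *
s=snap('wrist','w2.png');a=manip.sense();print(a['tcp_pos'],a['force'],a['t'],R.from_quat(a['tool_rot']).as_matrix()[:,2])
E
```

```text
t: 2.12
tcp_pos: [0.5479, 0.2115, 0.0576]
tool_rot: [-0.451, 0.546, -0.545, 0.45]
force: [-0.1, -0.2, 0.4]
finger_gap: 0.002
[0.54859351 0.21179653 0.05854656] [0.16994037 0.03716196 0.02275707] 2.1667 [ 9.81897185e-01 -1.89414140e-01  4.50140918e-04]
```

```bash
python3 -m jog '[[[0.3,0,0.3],0],[[0.6,0,0.5],0],[[0.9,0,0.7],0],[[1.2,0,0.9],0],[[1.5,0,1.1],0],[[1.8,0,1.3],0],[[2.1,0,1.5],0],[[2.4,0,1.7],0],[[2.7,0,1.9],0],[[3,0,2.0],0],[[3.2,0,2.1],0],[[3.4,0,2.2],0],[[3.6,0,2.3],0],[[3.8,0,2.4],0],[[4.0,0,2.4],0],[[4.1,0,2.5],0],[[4.1,0,2.5],0],[[4.1,0,2.5],0]]'
python3 - <<'E'
from h import *
s=snap('wrist','w3.png');s2=snap('scene','s3.png');a=manip.sense();print(a['tcp_pos'],a['force'],a['t'])
h=(.4905,.159)
for r,an in((0,0),(.115,-11),(.165,-11)):
  p=[h[0]+r*np.cos(np.radians(an)),h[1]+r*np.sin(np.radians(an)),.074];print(proj(s,p),proj(s2,p))
i=cv2.convertScaleAbs(cv2.resize(cv2.imread('pics/w3.png')[60:360],None,fx=1.2,fy=1.2),alpha=1.3)
j=cv2.resize(cv2.imread('pics/s3.png')[190:290,310:450],None,fx=2.3,fy=2.3,interpolation=2)
c=np.zeros((i.shape[0]+j.shape[0],768,3),np.uint8);c[:i.shape[0],:i.shape[1]]=i;c[i.shape[0]:,:j.shape[1]]=j
cv2.imwrite('pics/z4.png',c);print(c.shape)
E
```

```text
t: 3.67
tcp_pos: [0.5655, 0.1666, 0.0585]
tool_rot: [0.45, -0.545, 0.546, -0.451]
force: [-0.1, 1.0, -0.5]
finger_gap: -0.002
[0.56559034 0.16662787 0.058552  ] [-1.01338258 -0.06716589 -0.58816535] 3.7667
[168.14981281 312.04051964] [412.7077264  227.09143344]
[413.35549637 312.36010983] [371.93257637 249.65337135]
[519.84363841 312.49890175] [352.84422388 260.21544711]
(590, 768, 3)
```

View pics/z4.png

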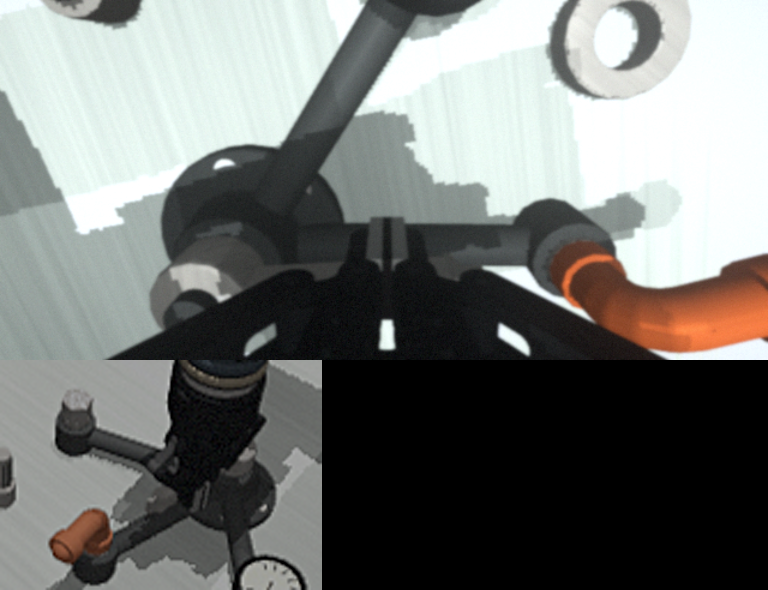

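The fingers hide the arm in both views, so I back off, lift and look from above.

```bash
python3 -m jog '[[[-0.7,0,0],0],[[-1.5,0,0],0],[[-1.5,-3,0],0],[[-1.5,-6,0],0],[[-1.5,-9,0],0],[[-1.5,-12,0],0],[[1,-15,0],0],[[4,-17,0],0],[[5.5,-18,0],0],[[5.5,-18,0],0],[[5.5,-18,0],0]]'
python3 - <<'E'
from h import *
s=snap('wrist','w4.png');a=manip.sense();print(a['tcp_pos'],a['force'],a['t'])
h=(.4905,.159)
P=[]
for r,an in((0,0),(.115,-11),(.165,-11)):
  p=[h[0]+r*np.cos(np.radians(an)),h[1]+r*np.sin(np.radians(an)),.074];P.append(proj(s,p));print(P[-1])
x0,y0=int(P[0][0]-45),int(P[0][1]-60)
i=cv2.convertScaleAbs(cv2.resize(cv2.imread('pics/w4.png')[y0:y0+130,x0:x0+210],None,fx=3.8,fy=3.8,interpolation=2),alpha=1.15)
cv2.imwrite('pics/z5.png',i);print(x0,y0)
E
```

```text
t: 4.68
tcp_pos: [0.5549, 0.1131, 0.2392]
tool_rot: [0.449, -0.545, 0.546, -0.451]
force: [-0.2, -0.4, -0.9]
finger_gap: -0.0
[0.55438585 0.11371168 0.23820344] [-0.14195397  0.04498083 -0.80501346] 4.7333
[247.82346885 150.25501364]
[366.1527122  150.28043177]
[417.5637146  150.29147529]
202 90
```

View pics/z5.png

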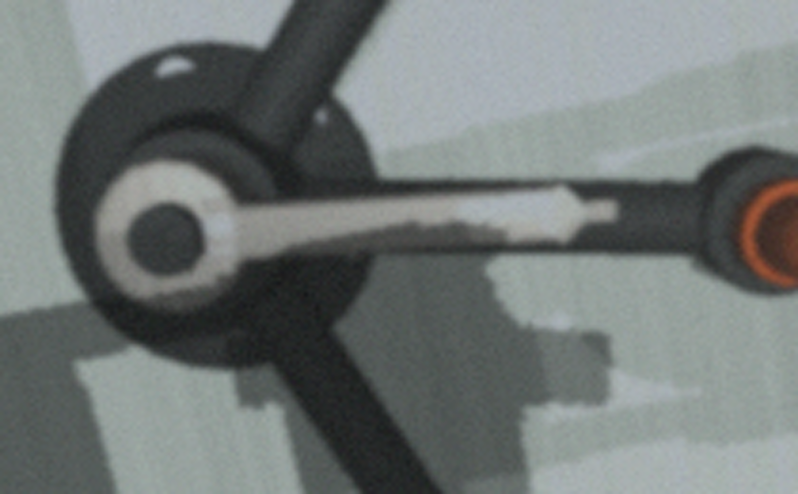

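The arm now runs from hub (170,233) to tip (615,210) in the crop. That is about 3° short of the limb line, as planned, so I push 4 mm more.

```bash
python3 -m jog '[[[-3,0,0],0],[[-7,0,0],0],[[-7,4,0],0],[[-7,8,0],0],[[-7,11,0],0],[[-7,14,0],0],[[-7,16,0],0],[[-7,18,0],0],[[-7,18,0],0],[[-6.5,18,0],0],[[-6,18,0],0],[[-5.7,18,0],0],[[-5.5,18,0],0],[[-5.4,18,0],0],[[-5.3,18,0],0],[[-5.2,18,0],0],[[-5.1,18,0],0],[[-5.1,18,0],0],[[-5.1,18,0],0]]'
python3 -m jog '[[[-0.7,0,0],0],[[-1.5,0,0],0],[[-1.5,-3,0],0],[[-1.5,-6,0],0],[[-1.5,-9,0],0],[[-1.5,-12,0],0],[[1,-15,0],0],[[4,-17,0],0],[[5.1,-18,0],0],[[5.1,-18,0],0],[[5.1,-18,0],0]]'
python3 - <<'E'
from h import *
s=snap('wrist','w5.png');a=manip.sense();print(a['tcp_pos'],a['force'],a['t'])
i=cv2.convertScaleAbs(cv2.resize(cv2.imread('pics/w5.png')[90:220,202:412],None,fx=3.8,fy=3.8,interpolation=2),alpha=1.15)
cv2.imwrite('pics/z6.png',i)
E
```

```text
t: 6.32
tcp_pos: [0.5647, 0.1633, 0.0587]
tool_rot: [0.45, -0.545, 0.545, -0.451]
force: [2.8, 2.6, 2.2]
finger_gap: 0.002
t: 7.23
tcp_pos: [0.554, 0.1132, 0.238]
tool_rot: [-0.45, 0.546, -0.545, 0.45]
force: [0.6, 1.0, -1.3]
finger_gap: 0.001
[0.55360091 0.11373214 0.23710975] [-0.65244364  0.08714265 -0.06599413] 7.2833
```

View pics/z6.png

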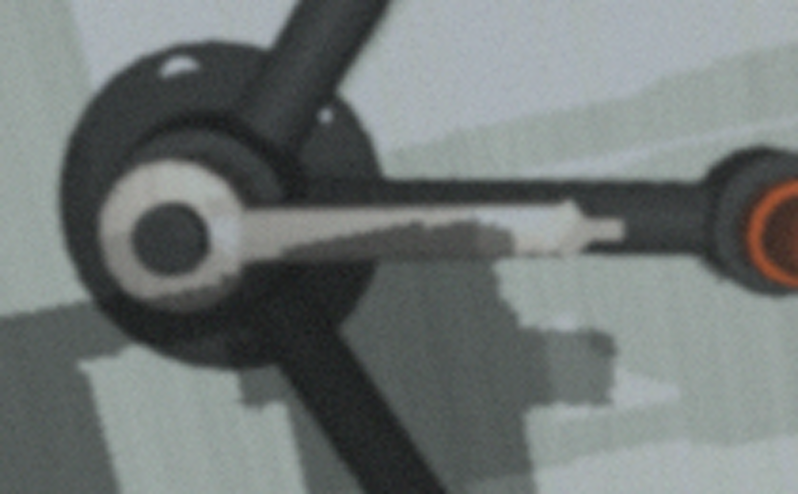

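Now the arm tip is at (625,229) and the hub at (173,233), nearly parallel to the limb edges (400,180)-(700,182). I'll compute the residual.

```bash
python3 - <<'E'
from h import *
np.set_printoptions(precision=4,suppress=True)
W=np.load('pics/w5.png.npz')
a=lambda x,y,z:ray(W,202+x/3.8-.4,90+y/3.8-.4,z)[:2]
an=lambda p,q:np.degrees(np.arctan2(*(q-p)[::-1]))
h=a(175,234,.078);h2=a(170,238,.082)
print('hub',h,h2,'tip',an(h,a(625,229,.066)),a(625,229,.066))
print('edges',an(a(250,207,.074),a(565,202,.074)),an(a(250,262,.074),a(510,257,.074)))
print('limb',an(a(400,180,.018),a(700,182,.018)),an(a(400,256,.018),a(700,254,.018)))
im=cv2.cvtColor(W['frame'],cv2.COLOR_RGB2HSV)
m=((im[...,0]<14)&(im[...,1]>130)&(im[...,2]>60)).astype(np.uint8)
ys,xs=np.nonzero(m);k=xs<xs.min()+16
print('orange left',xs.min(),ys[k].min(),ys[k].max(),xs.max(), ys[xs<xs.min()+3])
p=ray(W,xs.min(),ys[xs<xs.min()+2].mean(),.045)[:2];print('collar near edge',p,an(h,p),np.hypot(*(p-h)))
# base plate ellipse & boss dark circle -> gauge dial
E
```

```text
hub [0.49   0.1587] [0.4895 0.1582] tip -11.041956392156013 [0.6027 0.1367]
edges -10.079745581192418 -9.871849763519226
limb -11.355252485624558 -10.591981700746045
orange left 398 137 164 486 [145 146 147 148 148 149 149 150 150 151 151 151 152 152 152 153 153 154
 154 155 155 156 156 157 158]
collar near edge [0.6379 0.1252] -12.754035895844485 0.1517024936780737
```

Arm is about -10.5° and the outlet line about -11.2°. A last 1 mm nudge, then on to the cock with a look from above.

```bash
python3 -m jog '[[[-3,0,0],0],[[-7,0,0],0],[[-7,4,0],0],[[-7,8,0],0],[[-7,11,0],0],[[-7,14,0],0],[[-7,16,0],0],[[-7,18,0],0],[[-7,18,0],0],[[-6.5,18,0],0],[[-6,18,0],0],[[-5.6,18,0],0],[[-5.4,18,0],0],[[-5.3,18,0],0],[[-5.2,18,0],0],[[-5.1,18,0],0],[[-5,18,0],0],[[-5,18,0],0],[[-5,18,0],0]]'
python3 -m jog '[[[-0.7,0,0],0],[[-1.5,0,0],0],[[-1.5,-3,0],0],[[-1.5,-6,0],0],[[-1.5,-9,0],0],[[-1.5,-12,0],0],[[1,-15,0],0],[[4,-17,0],0],[[5,-18,0],0],[[5,-18,0],0],[[5,-18,0],0]]'
python3 - <<'E'
from h import *
s=snap('wrist','w6.png');a=manip.sense();print(a['tcp_pos'],a['force'],a['t'],a['q'])
E
python3 -m jog '[[[4,0,0],-0.1],[[8,0,0],-0.2],[[12,0,0],-0.3],[[16,0,0],-0.4],[[20,0,0],-0.4],[[24,0,0],-0.4],[[28,-0.5,0],-0.4],[[32,-1,0],-0.4],[[36,-1,0],-0.4],[[40,-1,0],-0.4],[[42,-1,0],-0.4],[[42,-1,0],-0.4],[[42,-1,0],-0.4],[[42,-1,0],-0.4],[[42,-1,0],-0.4],[[42,-1,0],-0.4]]'
python3 - <<'E'
from h import *
s=snap('wrist','w7.png');a=manip.sense();print(a['tcp_pos'],a['force'],a['t'],a['q'],R.from_quat(a['tool_rot']).as_matrix()[:,2])
for p in((.485,-.23,.07),(.527,-.325,.07),(.6,-.21,.02),(.4,-.26,.02)):print(proj(s,p))
E
```

```text
t: 8.87
tcp_pos: [0.5645, 0.1625, 0.0588]
tool_rot: [0.45, -0.545, 0.545, -0.451]
force: [1.0, 2.2, 1.3]
finger_gap: -0.001
t: 9.78
tcp_pos: [0.5542, 0.1133, 0.2381]
tool_rot: [-0.45, 0.546, -0.545, 0.45]
force: [0.3, 0.8, -0.9]
finger_gap: -0.001
[0.55376758 0.11377934 0.23719333] [-0.40759141 -0.11424042 -0.17713713] 9.8333 [4.64855494e-03 4.40850118e-01 1.57655696e+00 7.61211059e-04
 1.12625360e+00 1.94584066e-01]
t: 11.17
tcp_pos: [0.4754, -0.2975, 0.2479]
tool_rot: [-0.55, 0.445, -0.444, 0.55]
force: [-0.5, 0.3, 0.5]
finger_gap: 0.002
[ 0.47546513 -0.29775213  0.24809353] [-0.9324627  -0.3265614  -0.22539272] 11.2167 [-7.58766959e-01  4.21754018e-01  1.57541795e+00  2.17185667e-04
  1.14525545e+00 -9.71106688e-01] [ 9.77559335e-01  2.10660040e-01 -3.07894740e-04]
[346.57528552 117.03934156]
[364.25459484 215.31862027]
[445.65225332 120.60410011]
[265.15063021 126.72617325]
```

```bash
python3 - <<'E'
import cv2,numpy as np
i=cv2.convertScaleAbs(cv2.resize(cv2.imread('pics/w7.png')[70:250,215:480],None,fx=3,fy=3,interpolation=2),alpha=1.15)
cv2.imwrite('pics/z7.png',i)
E
```

```text
(no output)
```

View pics/z7.png

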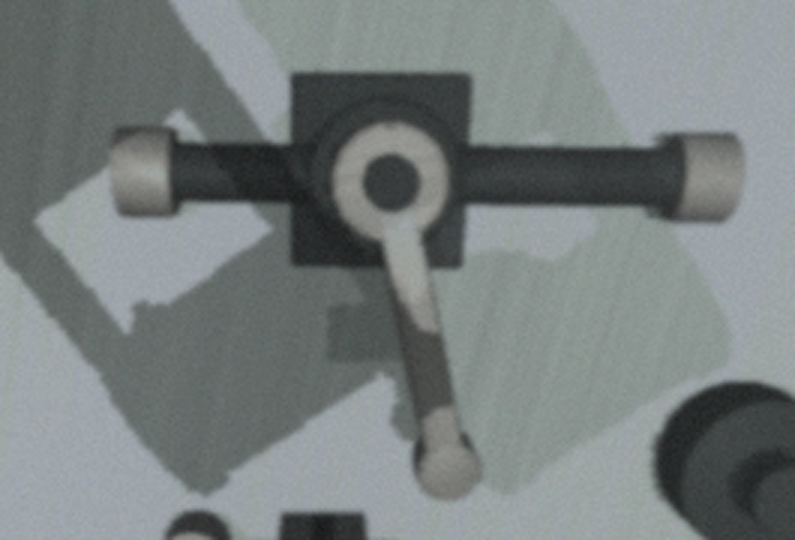

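The crop shows the cock pipe with nuts at (142,172) and (712,178), the hub screw at (390,183) and the supply arm's round end at (448,466). The fingertip is at (322,527), a plug gauge at (198,527) and the weight at (745,480).

```bash
python3 - <<'E'
from h import *
np.set_printoptions(precision=4,suppress=True)
W=np.load('pics/w7.png.npz')
a=lambda x,y,z:ray(W,215+x/3-.4,70+y/3-.4,z)[:2]
an=lambda p,q:np.degrees(np.arctan2(*(q-p)[::-1]))
h=a(391,181,.078);n1=a(142,172,.022);n2=a(712,178,.022);t=a(447,464,.074)
print('hub',h,a(391,183,.082),'pipe',n1,n2,an(n1,n2),'edges',an(a(175,202,.015),a(655,206,.015)),an(a(470,147,.02),a(680,149,.02)),an(a(178,143,.02),a(300,144,.02)),'tip',t,np.hypot(*(t-h)),an(h,t))
print('plug',a(198,533,.07),'weight',a(745,480,.05))
c,s=np.cos(np.radians(an(n1,n2))),np.sin(np.radians(an(n1,n2)));print('hub off axis',(n1-h)@[-s,c],(n2-h)@[-s,c])
W=np.load('pics/w6.png.npz')
E
```

```text
hub [ 0.4856 -0.2421] [ 0.4855 -0.2426] pipe [ 0.3968 -0.2608] [ 0.6092 -0.2174] 11.559884981236111 edges 11.680618454018646 11.61803133210661 11.69163716854745 tip [ 0.528  -0.3337] 0.10091588150690478 -65.19976107504088
plug [ 0.4459 -0.3804] weight [ 0.6465 -0.3237]
hub off axis -0.0005518309611239267 -0.0005518309611239301
```

```bash
python3 -m jog '[[[1.5,1,0.8],0],[[1.5,4,0.8],0],[[1.5,7,0.8],0],[[1.5,10,0.8],0],[[1.5,13,0.8],0],[[1.5,16,0.8],0],[[1.5,18,0.8],0],[[1.5,19,0.8],0],[[1.5,19,0.8],0],[[1.5,19,0.8],0]]'
python3 -m jog '[[[0.4,0,0.3],0],[[0.8,0,0.7],0],[[0.8,0,1.1],0],[[0.8,0,1.5],0],[[0.8,0,1.9],0],[[0.8,0,2.3],0],[[0.75,0,2.7],0],[[0.7,0,3.0],0],[[0.6,0,3.4],0],[[0.45,0,3.8],0],[[0.3,0,4.2],0],[[0.15,0,4.6],0],[[-0.1,0,5.0],0],[[-0.4,0,5.4],0],[[-0.7,0,5.8],0],[[-1.0,0,6.2],0],[[-1.2,0,6.5],0],[[-1.5,0,6.8],0],[[-1.5,0,6.8],0]]'
python3 - <<'E'
from h import *
s=snap('wrist','w8.png');a=manip.sense();print(a['tcp_pos'],a['force'],a['t'])
E
```

```text
t: 12.05
tcp_pos: [0.4865, -0.3122, 0.0586]
tool_rot: [-0.55, 0.445, -0.445, 0.55]
force: [0.3, 0.2, 0.9]
finger_gap: -0.0
t: 13.63
tcp_pos: [0.5504, -0.283, 0.0585]
tool_rot: [-0.55, 0.444, -0.445, 0.55]
force: [-1.0, -0.8, -0.2]
finger_gap: -0.003
[ 0.55050514 -0.28314739  0.05856483] [-0.2685189   0.07763263 -0.12796148] 13.6833
```

```bash
python3 -m jog '[[[-0.3,0,0.25],0],[[-0.6,0,0.5],0],[[-0.9,0,0.75],0],[[-1.2,0,0.95],0],[[-1.5,0,1.1],0],[[-1.8,0,1.25],0],[[-2.1,0,1.4],0],[[-2.4,0,1.5],0],[[-2.6,0,1.6],0],[[-2.8,0,1.7],0],[[-2.9,0,1.7],0],[[-2.9,0,1.7],0],[[-2.9,0,1.7],0]]'
python3 -m jog '[[[0.7,0,0],0],[[1.5,0,0],0],[[2,0,0],0],[[2,-4,0],0],[[2,-8,0],0],[[2,-11,0],0],[[3,-14,-1],0],[[5,-16,-2],0],[[6,-18,-3],0],[[6,-18,-3],0],[[6,-18,-3],0],[[6,-18,-3],0]]'
python3 - <<'E'
from h import *
s=snap('wrist','w9.png');a=manip.sense();print(a['tcp_pos'],a['force'],a['t'])
hub=np.array([.4856,-.242]);t=np.radians(11.65)
for r in (0,.115):
  p=hub+r*np.array([np.cos(t),np.sin(t)]);print(proj(s,[*p,.074]))
x0,y0=[int(v) for v in proj(s,[*hub,.074])-[95,60]]
cv2.imwrite('pics/z8.png',cv2.convertScaleAbs(cv2.resize(cv2.imread('pics/w9.png')[y0:y0+130,x0:x0+260],None,fx=3,fy=3,interpolation=2),alpha=1.15));print(x0,y0)
E
```

```text
t: 14.77
tcp_pos: [0.5604, -0.2513, 0.0583]
tool_rot: [-0.549, 0.445, -0.445, 0.55]
force: [-0.0, -0.3, -1.2]
finger_gap: -0.003
t: 15.77
tcp_pos: [0.5426, -0.3158, 0.2372]
tool_rot: [-0.549, 0.446, -0.444, 0.55]
force: [-1.0, 0.1, -0.0]
finger_gap: 0.0
[ 0.54251703 -0.31535724  0.2366126 ] [-0.43953384 -0.12370311 -0.82651819] 15.8167
[278.85488419  94.86149896]
[403.51609326  95.59986067]
183 34
```

View pics/z8.png

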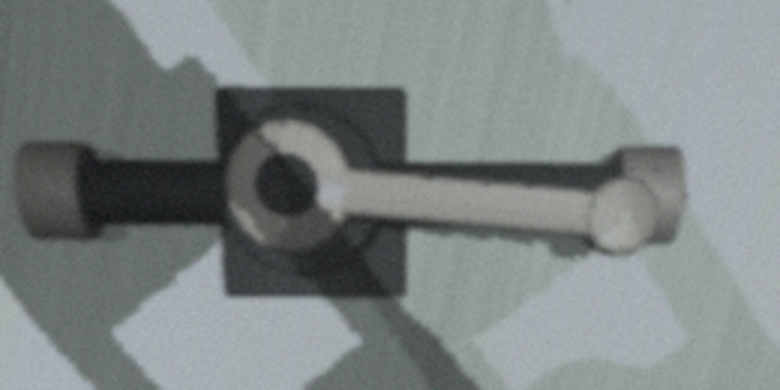

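Round end at (621,213), hub (287,185), pipe nuts at rows 190–192, so the arm is about 4.5–5° short of the pipe. Computing.

```bash
python3 - <<'E'
from h import *
np.set_printoptions(precision=4,suppress=True)
W=np.load('pics/w9.png.npz')
a=lambda x,y,z:ray(W,183+x/3-.4,34+y/3-.4,z)[:2]
an=lambda p,q:np.degrees(np.arctan2(*(q-p)[::-1]))
h=a(287,185,.078);t=a(621,213,.076)
print('hub',h,'tip',t,np.hypot(*(t-h)),an(h,t),'edges',an(a(350,167,.074),a(590,190,.074)),an(a(350,213,.074),a(585,235,.074)))
print('pipe',an(a(55,190,.022),a(655,193,.022)),an(a(90,161,.02),a(600,161,.02)))
E
```

```text
hub [ 0.4857 -0.2425] tip [ 0.5874 -0.2292] 0.1025615092240715 7.453981521316077 edges 6.790256838239596 6.850085916005097
pipe 11.700254667214626 11.970066440273047
```

```bash
python3 -m jog '[[[-2,0,2],0],[[-4,0,3],0],[[-4,4,3],0],[[-4,8,3],0],[[-4,11,3],0],[[-4,14,3],0],[[-4,16,3],0],[[-4,18,3],0],[[-4,18,3],0],[[-4.6,18,3],0],[[-5.2,18,3],0],[[-5.7,18,3],0],[[-6,18,3],0],[[-6.2,18,3],0],[[-6.4,18,3],0],[[-6.5,18,3],0],[[-6.6,18,3],0],[[-6.6,18,3],0],[[-6.6,18,3],0]]'
python3 -m jog '[[[0.7,0,0],0],[[1.5,0,0],0],[[2,0,0],0],[[2,-4,0],0],[[2,-8,0],0],[[2,-11,0],0],[[3,-14,-1],0],[[5,-16,-2],0],[[6.6,-18,-3],0],[[6.6,-18,-3],0],[[6.6,-18,-3],0],[[6.6,-18,-3],0]]'
python3 - <<'E'
from h import *
s=snap('wrist','w10.png');a=manip.sense();print(a['tcp_pos'],a['force'],a['t'])
i=cv2.imread('pics/w10.png')[34:164,183:443]; j=cv2.imread('pics/w6.png')[90:190,190:450]
cv2.imwrite('pics/z9.png',cv2.convertScaleAbs(cv2.resize(np.vstack([i,j]),None,fx=2.6,fy=2.6,interpolation=2),alpha=1.15))
E
```

```text
t: 17.4
tcp_pos: [0.5595, -0.2464, 0.0589]
tool_rot: [-0.549, 0.444, -0.446, 0.55]
force: [2.4, -2.2, 2.0]
finger_gap: 0.003
t: 18.4
tcp_pos: [0.5422, -0.3156, 0.2368]
tool_rot: [-0.549, 0.446, -0.444, 0.55]
force: [-0.1, -0.2, -0.1]
finger_gap: -0.0
[ 0.54220782 -0.31510309  0.23638133] [ 0.78110559 -1.30649273  0.41566821] 18.45
```

View pics/z9.png

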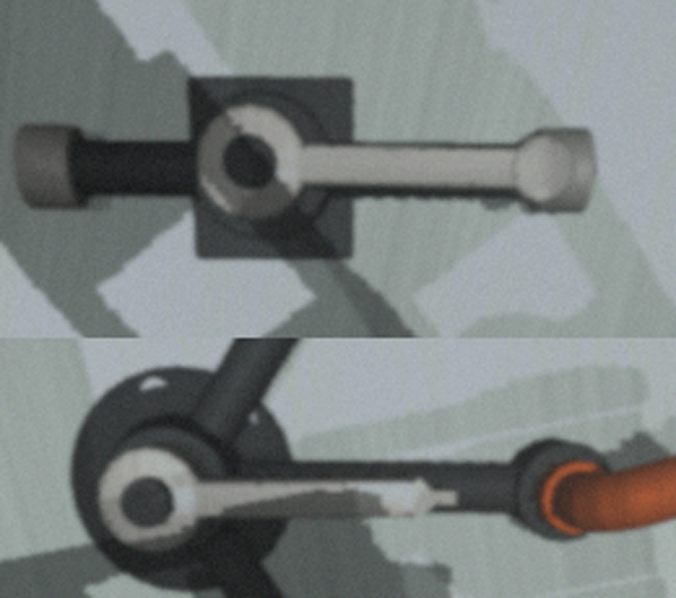

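Supply: hub (249,161), end (543,167), about 1° short of the pipe line. Selector (lower panel): hub (149,499), tip (455,497), along the limb. One more 1 mm nudge on the supply arm.

```bash
python3 -m jog '[[[-2,0,2],0],[[-4,0,3],0],[[-4,4,3],0],[[-4,8,3],0],[[-4,11,3],0],[[-4,14,3],0],[[-4,16,3],0],[[-4,18,3],0],[[-4,18,3],0],[[-4.6,18,3],0],[[-5.2,18,3],0],[[-5.7,18,3],0],[[-6.1,18,3],0],[[-6.3,18,3],0],[[-6.5,18,3],0],[[-6.6,18,3],0],[[-6.7,18,3],0],[[-6.7,18,3],0],[[-6.7,18,3],0]]'
python3 -m jog '[[[0.7,0,0],0],[[1.5,0,0],0],[[2,0,0],0],[[2,-4,0],0],[[2,-8,0],0],[[2,-11,0],0],[[3,-14,-1],0],[[5,-16,-2],0],[[6.7,-18,-3],0],[[6.7,-18,-3],0],[[6.7,-18,-3],0],[[6.7,-18,-3],0]]'
python3 - <<'E'
from h import *
s=snap('wrist','w11.png');a=manip.sense();print(a['tcp_pos'],a['force'],a['t'])
# arm bar edges between crop columns 310..500 (scale 2.6)
for f in('w10','w11'):
    s=np.load(f'pics/{f}.png.npz');g=cv2.GaussianBlur(cv2.cvtColor(s['frame'],cv2.COLOR_RGB2GRAY),(3,3),0).astype(float)
    pts=[]
    for u in range(304,376):
        col=g[86:110,u];k=np.flatnonzero(col>(col.max()+col.min())/2)
        w=np.clip(col-(col[:].min()+25),0,None); mid=34+161/2.6+ (u-279)*.012
        seg=g[int(mid)-5:int(mid)+6,u]; d=np.diff(g[int(mid)-13:int(mid)+14,u])
        top=np.argmax(d[:13]);bot=13+np.argmin(d[13:]);pts.append((u,int(mid)-13+(top+bot)/2+.5))
    P=np.array([ray(s,u,v,.074)[:2] for u,v in pts]);vx,vy,*_=cv2.fitLine(P.astype(np.float32),cv2.DIST_HUBER,0,.01,.001).ravel();print(f,np.degrees(np.arctan2(vy,vx)))
E
```

```text
t: 20.03
tcp_pos: [0.5594, -0.2459, 0.0589]
tool_rot: [-0.55, 0.444, -0.446, 0.55]
force: [0.9, -3.0, 1.8]
finger_gap: 0.003
t: 21.03
tcp_pos: [0.5424, -0.3158, 0.2371]
tool_rot: [-0.549, 0.446, -0.444, 0.55]
force: [-0.1, 0.2, -0.1]
finger_gap: -0.002
[ 0.54230536 -0.31526358  0.23654137] [0.78537123 0.72978017 0.55214096] 21.0833
w10 10.547076
w11 10.845551
```

```bash
python3 -c "
from station import workorder; print(workorder.sign_off())"
```

```text
the job is handed in; nothing more can be done
None
```

The job is handed in at about 21 s on the robot clock. I used the closed fingers as one tip: first I turned the selector arm to the copper elbow on the middle outlet, then I turned the supply arm over its pipe. Both were pushed in short steps with a look from above after each.

- **Selector:** after the last nudge it measured close to the middle limb's direction of about -11°. In the last picture hub and tip lie along the limb. Estimates of the elbow's own bearing scattered from -9.8° to -12.7°, so this alignment is good to about 1°.
- **Supply:** the last fit gave about 10.8°, against a pipe direction of about 11.7°. It is therefore roughly 1° short of exactly in line, and I left it there.
- **Forces and clearance:** the wrist readings I took stayed at or below about 5 N. The gripper finished lifted to about 0.24 m, clear of everything.
- **Not checked:** I took no final picture of the loose gauges, weight and ring. The path was planned clear of them, and I saw no sign of contact.

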